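# Load the relay carrier from the bench feeder

### The job

Fill the two empty end pockets of the orange carrier tray with one relay each from the feeder: draw the tray along its track until an empty pocket is under the drop opening, push the feeder's red pad fully in so that one relay falls into it and let the slide spring back, then do the same for the other empty pocket. Leave the relay that is already in the middle pocket where it is, keep the last relay waiting in the feeder with the slide sprung back, and do not disturb the other things on the bench.

Things in the scene. Friction and masses are not known exactly. Their poses are not given: they have to be found in the camera images.
- feeder: bench relay feeder, fixed, aluminium and grey. Origin on the bench under the middle of its drop opening; x: the way the slide is pushed (away from the robot), y: along the tray track (to the left), z up. Track: 6 mm plate, y -116 to 205 mm, with 10 mm high rails at x = +-24 mm. A deck with slide guides (|y| < 30 mm, x -100 to 39 mm, z 49 to 92 mm) bridges the track
- drop (a point): centre of the drop opening in the feeder's deck (27 x 31 mm in x, y), 49 mm above the bench, at the deck's underside. A relay falling through it stands upright in a pocket whose middle is within 3 mm of it along the track; further off it may land on a pocket wall and stick. The magazine, a 35 x 40 mm tower with relays stacked to z = 163 mm, stands 45 mm in front of it (feeder x = -45 mm)
- slide (a joint): the feeder's black spring-return slide: 0 = sprung back, 0.0465 m = pushed fully in along the feeder's x. It carries the lowest relay in a bore; the relay falls through the drop opening once the slide is beyond 0.0445. Let go, it returns by itself (3 N at rest, 8 N at the end) and the next relay sinks into the bore
- push_pad (a point): centre of the face of the red push pad of the slide, 44 mm wide (y), 66 mm tall (62 to 128 mm above the bench), 8 mm thick; this point is on the face toward the robot, 20 mm below the pad's top edge, and moves with the slide. Pushed toward the feeder's +x
- tray: orange carrier tray, loose in the feeder's track, 0.25 kg, 38 x 124 x 22 mm, slides along the feeder's y, 45 mm either way. Origin under the centre of the pocket part (6 mm above the bench), axes like the feeder's. Three pockets 30 x 36 mm, 19 mm deep, at 40 mm pitch along y, 4 mm walls, 3 mm floor. A flat tongue, 5 mm thick and 28 mm wide, runs to y = 155 mm
- grip (a point): centre of the top of the tray's upright grip post, at y = 140 mm on the tray's tongue; the post is 28 mm (x) by 16 mm (y) and 52 mm tall above the tray's underside; pinch it from above or push its side to draw the tray along
- pocket_left (a point): middle of the floor of the pocket at the tray's +y end (nearest the grip post), empty at the start
- pocket_middle (a point): middle of the floor of the middle pocket, holds relay_d at the start
- pocket_right (a point): middle of the floor of the pocket at the tray's -y end, empty at the start
- relay_a: blue plug-in relay with a black base, 22 x 28 x 36 mm (x, y, z), origin at the centre of its underside, 35 g; at the start the lowest in the feeder, in the bore of the slide
- relay_b: blue plug-in relay with a black base, 22 x 28 x 36 mm (x, y, z), origin at the centre of its underside, 35 g; at the start the second in the magazine
- relay_c: blue plug-in relay with a black base, 22 x 28 x 36 mm (x, y, z), origin at the centre of its underside, 35 g; at the start the top one in the magazine; it is to stay in the feeder
- relay_d: blue plug-in relay with a black base, 22 x 28 x 36 mm (x, y, z), origin at the centre of its underside, 35 g; stands in the middle pocket of the tray
- pill_bottle: white screw-cap bottle lying or standing on the bench, not part of the job
- multimeter: teal and black multimeter lying or standing on the bench, not part of the job
- screwdriver_1: screwdriver with an orange handle lying or standing on the bench, not part of the job
- side_cutter: side cutters with red handles lying or standing on the bench, not part of the job
- pouch_red: small red pouch lying or standing on the bench, not part of the job

How it is judged:
On the way:
1. one relay stands in an end pocket of the tray and the slide has sprung back with the next relay in it (((horizontal distance between relay_a and pocket_left below 0.011 m and z of relay_a in the frame of pocket_left between -0.005 and 0.005 m and angle between relay_a's own z axis and vertical below 0.12 rad) or (horizontal distance between relay_a and pocket_right below 0.011 m and z of relay_a in the frame of pocket_right between -0.005 and 0.005 m and angle between relay_a's own z axis and vertical below 0.12 rad)) and value of joint slide below 0.004 m and horizontal distance between relay_b and drop above 0.035 m and z of relay_b in the frame of feeder below 0.06 m), for 0.1 s.
At the end, for the whole second after the job is handed in: relay_a and relay_b stand in the end pockets and relay_d in the middle one, upright (0.12 rad), on the floor (5 mm), within 11 mm of the pocket's middle; the slide is back (under 4 mm) with relay_c in its bore; the tray lies level in the track; all at rest ((((horizontal distance between relay_a and pocket_left below 0.011 m and z of relay_a in the frame of pocket_left between -0.005 and 0.005 m and angle between relay_a's own z axis and vertical below 0.12 rad) and (horizontal distance between relay_b and pocket_right below 0.011 m and z of relay_b in the frame of pocket_right between -0.005 and 0.005 m and angle between relay_b's own z axis and vertical below 0.12 rad)) or ((horizontal distance between relay_a and pocket_right below 0.011 m and z of relay_a in the frame of pocket_right between -0.005 and 0.005 m and angle between relay_a's own z axis and vertical below 0.12 rad) and (horizontal distance between relay_b and pocket_left below 0.011 m and z of relay_b in the frame of pocket_left between -0.005 and 0.005 m and angle between relay_b's own z axis and vertical below 0.12 rad))) and horizontal distance between relay_d and pocket_middle below 0.011 m and z of relay_d in the frame of pocket_middle between -0.005 and 0.005 m and angle between relay_d's own z axis and vertical below 0.12 rad and value of joint slide below 0.004 m and x of relay_c in the frame of feeder between -0.055 and -0.035 m and z of relay_c in the frame of feeder between 0.05 and 0.065 m and angle between tray's own z axis and vertical below 0.05 rad and z of tray in the frame of feeder below 0.01 m and linear speed of each of tray, relay_a, relay_b, relay_c below 0.02 m/s); the robot touches nothing.
It fails at once if white screw-cap bottle pushed more than 3 cm from its place (distance of pill_bottle from where it was at the start of the episode above 0.03 m).
It fails at once if teal and black multimeter pushed more than 3 cm from its place (distance of multimeter from where it was at the start of the episode above 0.03 m).
It fails at once if screwdriver with an orange handle pushed more than 3 cm from its place (distance of screwdriver_1 from where it was at the start of the episode above 0.03 m).
It fails at once if side cutters with red handles pushed more than 3 cm from its place (distance of side_cutter from where it was at the start of the episode above 0.03 m).
It fails at once if small red pouch pushed more than 3 cm from its place (distance of pouch_red from where it was at the start of the episode above 0.03 m).
It also fails if it takes over 61 s, if anything falls off the work surface, if the arm or the gripper's body presses on something with over 40 N, if the wrist force passes 120 N, or if a joint passes its speed limit or range.

### The arm

A 6-joint arm with a two-finger parallel gripper is mounted at the origin on a cart in front of the work surface, level with it; the furniture and walls round the work are solid. World frame = base frame: x ahead of the robot, y to its left, z up, the work surface at z = 0. Lengths are in m, angles in rad, forces in N, time in s.
With the tool pointing down it reaches from about 0.4 to 0.925 m from the base axis. Payload 3.4 kg.
Tool frame: the origin (TCP) lies midway between the tips of the shut fingers; the grasp point (between the pads) lies tcp_to_grasp behind it (tcp_to_grasp is the distance from the TCP to the grasp point, in m); z points along the fingers, y is the line along which they close (so a half turn about z gives the same grasp; the last joint's range is limited). The gripper opens to 85 mm and grips with 20 to 120 N. Pads are 22 mm wide; open, the fingers measure 114 mm over their backs; the gripper's body (76 mm by 85 mm) begins 54 mm behind the grasp point. The pads swing forward as they close: fully open they stand 13 mm farther back than shut.
Start: joints at [1.06, 0.307, 1.506, -0, 1.328, -0.073], TCP at [0.244, 0.521, 0.231] pointing down, gripper open.
Joint ranges: [-3.12, 3.12], [-1.05, 2.28], [0.14, 2.33], [-1.42, 4.57], [0.1, 2.73], [-2.68, 2.68]. Speed limits (rad/s): [2.57, 2.57, 3.14, 3.14, 3.14, 3.14].

### API

Orientations are given as a rotation vector (axis times angle).
In Python, from station import * gives the robot as it stands. The module is installed in compiled form; this text tells all that it offers. Calls block until the motion is done:
- move_pose(position, orientation): joint-space move of the TCP to a pose.
- move_l(position, ori=None, v=0.15, guard=None): straight line of the TCP; ori=None keeps the orientation; v is the mean speed in m/s. With guard (N) it stops when the force on the tool has changed by that much, and returns True; else False.
- goto_joints(angles): joint-space move.
- move_gripper(opening): finger opening in m; the grip force is fixed at half the most; returns when the fingers have stopped.
- sleep(seconds).
- inverse_kinematics(position, orientation): joint angles nearest the present ones, or None.
- get_image(name): name is "scene" or "top" or "wrist"; returns a dict with "img" (400x640x3 uint8, red, green, blue), "depth" (400x640 float32, m along the optical axis (not along the pixel's ray), 0 where there is no reading), "camera_matrix" (3x3 intrinsics, pixels), "world_from_camera" (4x4, takes a point from camera to world coordinates). Camera axes: x right, y up, looking along -z (the intrinsics and any distortion apply to the point x, -y, -z); pixel columns grow to the right and rows downward; lengths in m; the calibration is good to about 2 mm. A picture is of the moment at which its call begins.
A pose or a line that the arm cannot do raises PlanningError and nothing moves.
- job_done(): hands the job in; it is judged then, once.
Trained networks look in a picture, given as the dict that the camera call returned (one of the last four; its "shot" number tells which), for a name from the list of things; names that differ only in an ending like _2 or _b are one class to them, and where a whole thing is asked for, a point or a joint stands for the part that bears it (a point fixed in the world has none). Each returns a list of dicts, best first, with "p" (0 to 1); they miss things now and then, are a little off and sometimes report something else, mostly with a low value. They report only what shows in the picture. A call takes as long as a camera call.
- find_in(thing, picture): "at" ([x, y, z] in m, in the coordinates of the camera as it stood for that picture, good to about 4 mm: the middle of the surface that is visible of it).
- outline_of(thing, picture): "mask" (400x640 bool, what is visible of it).
Readings, each from a call of its own:
- get_time_s(): time.
- get_qpos(): joint angles.
- get_dq(): joint speeds.
- get_effort(): joint torques, N m.
- get_tcp_pos(): TCP position.
- get_tcp_rot(): TCP orientation.
- get_contact_force(): force on the tool from outside, world axes, zero at the start.
- get_ft_torque(): the same for the moment, N m.
- get_grip_width(): finger opening in m.
- get_grasp_force(): force on a finger pad.
Only numpy, scipy, OpenCV 4.12 (cv2) and the standard library are available. Lean on these libraries where they do the work, as an engineer would, in place of code of your own. Each camera call takes 0.05 s, during which the arm holds its last target. There are 200 camera calls.

## Working session

There is one attempt and no reset: what is moved stays moved. The work goes in short steps, each a Python script; the robot and the scene stay as the last script left them, time stands still between calls to the robot, and variables do not carry over. Pictures are saved under pics/ and viewed, at most 10 in all, crops included, and the job is handed in when it is done.

```bash
mkdir -p pics
cat > h.py <<'E'
from station import *
import numpy as np, cv2
def w(pic,p):
    return (pic["world_from_camera"]@np.r_[p,1])[:3]
def cloud(pic):
    K=pic["camera_matrix"];d=pic["depth"];v,u=np.mgrid[0:400,0:640]
    P=np.stack([(u-K[0,2])/K[0,0]*d,-(v-K[1,2])/K[1,1]*d,-d],-1)
    T=pic["world_from_camera"];return P@T[:3,:3].T+T[:3,3]
def save(pic,n): cv2.imwrite(f"pics/{n}.png",pic["img"][:,:,::-1])
E
python3 - <<'E'
from h import *
np.set_printoptions(precision=4,suppress=True)
for c in ["scene","top"]:
    p=get_image(c);save(p,c+"0")
    print(c,p["world_from_camera"])
    for t in ["feeder","push_pad","tray","grip","pocket_left","relay_d","pill_bottle","multimeter","screwdriver_1","side_cutter","pouch_red"]:
        print(t,[(round(r["p"],2),w(p,r["at"])) for r in find_in(t,p)[:3]])
print(get_time_s(),get_tcp_rot(),tcp_to_grasp)
E
```

```text
scene [[ 0.4389  0.6091 -0.6606 -0.0665]
 [-0.8985  0.3003 -0.3201 -0.3587]
 [ 0.0034  0.7341  0.679   0.7379]
 [ 0.      0.      0.      1.    ]]
feeder [(0.8, array([ 0.5542, -0.0356,  0.0623]))]
push_pad [(0.97, array([ 0.4822, -0.0209,  0.0904]))]
tray [(0.56, array([0.6225, 0.0776, 0.0171]))]
grip [(0.69, array([0.6233, 0.0769, 0.0156]))]
pocket_left [(0.67, array([0.6272, 0.078 , 0.0178]))]
relay_d [(0.66, array([0.623 , 0.0815, 0.0138])), (0.63, array([ 0.5598, -0.0264,  0.1567])), (0.5, array([ 0.4823, -0.017 ,  0.0907]))]
pill_bottle [(0.89, array([0.4242, 0.2183, 0.0511])), (0.55, array([0.6224, 0.0736, 0.0183])), (0.41, array([ 0.5587, -0.0292,  0.1547]))]
multimeter [(0.83, array([ 0.5408, -0.4149,  0.0322]))]
screwdriver_1 [(0.62, array([ 0.5083, -0.3544,  0.0163])), (0.56, array([0.4556, 0.3163, 0.0161]))]
side_cutter [(0.82, array([ 0.4363, -0.1504,  0.0153])), (0.7, array([ 0.5548, -0.0359,  0.0595])), (0.58, array([ 0.5076, -0.3545,  0.0165]))]
pouch_red [(0.53, array([0.4525, 0.3152, 0.0161]))]
top [[-0.0198  0.9889 -0.1474  0.3522]
 [-0.9995 -0.0231 -0.0203 -0.0681
[... 166 characters left out ...]
)]
push_pad [(0.63, array([ 0.5052, -0.0187,  0.0899]))]
tray [(0.78, array([0.6232, 0.0358, 0.0096]))]
grip [(0.62, array([0.6246, 0.0381, 0.0119]))]
pocket_left [(0.57, array([0.6279, 0.0378, 0.0131]))]
relay_d [(0.65, array([ 0.5679, -0.0301,  0.1641])), (0.63, array([0.4314, 0.2192, 0.081 ])), (0.37, array([ 0.6113, -0.0257,  0.0426]))]
pill_bottle [(0.5, array([0.4292, 0.2225, 0.0798]))]
multimeter [(0.75, array([ 0.5557, -0.4138,  0.0304])), (0.29, array([ 0.5065, -0.0176,  0.0902]))]
screwdriver_1 [(0.51, array([ 0.5141, -0.3438,  0.0187]))]
side_cutter [(0.64, array([ 0.4416, -0.1525,  0.0138]))]
pouch_red [(0.88, array([0.4676, 0.3136, 0.0125]))]
1.2 [-0.6822 -3.0666  0.0001] 0.0187
```

View pics/scene0.png

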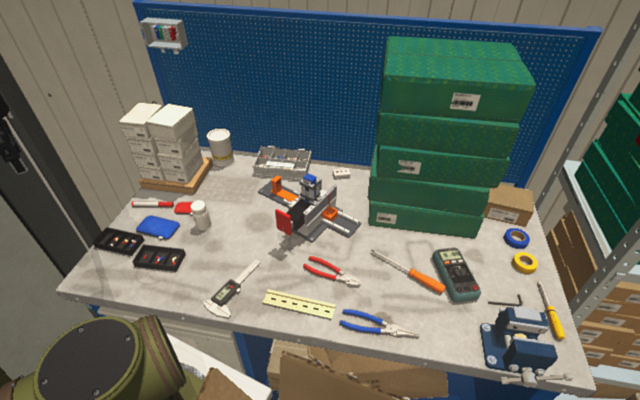

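View pics/top0.png

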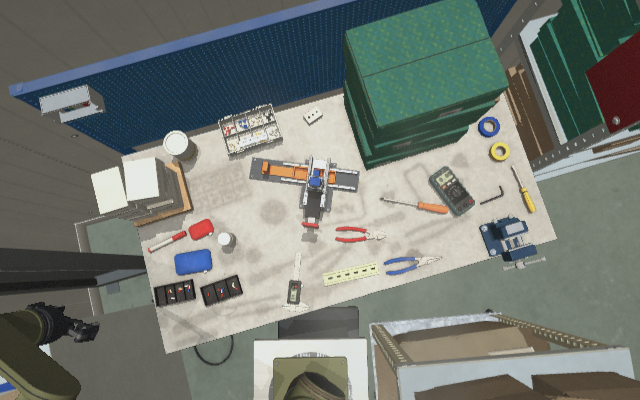

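The scene shows the feeder at about (305,205) with its red pad facing the robot, and the orange tray with its post at about (275,185). In the top view the track runs from (250,175) to (358,185), with the post at its left end. I'll take a closer wrist view and fit the geometry from that.

Run:
```python
from h import *
np.set_printoptions(precision=4,suppress=True)
move_pose([0.50,0.05,0.42],[0,np.pi,0] if False else get_tcp_rot())
for i,ori in enumerate([[-2.221,-2.221,0],[0,np.pi,0],[np.pi,0,0]]):
    print(i,inverse_kinematics([0.5,0.05,0.42],ori))
print(get_qpos(), get_tcp_pos())
p=get_image("wrist");save(p,"wrist1");print(p["world_from_camera"])
np.savez("w1.npz",**{k:v for k,v in p.items() if k in("img","depth","camera_matrix","world_from_camera")})
for t in ["push_pad","tray","grip","relay_d"]:
    print(t,[(round(r["p"],2),w(p,r["at"])) for r in find_in(t,p)[:3]])
t=get_image("top");np.savez("t1.npz",**{k:v for k,v in t.items() if k in("img","depth","camera_matrix","world_from_camera")})
t=get_image("scene");np.savez("s1.npz",**{k:v for k,v in t.items() if k in("img","depth","camera_matrix","world_from_camera")})
```

```text
0 [0.0153 0.1122 1.3033 0.0005 1.7266 0.0153]
1 [ 0.0156  0.112   1.3035 -0.      1.7261 -1.5552]
2 [ 0.0156  0.112   1.3035 -0.      1.7261  1.5864]
[ 0.0169  0.1124  1.3041  0.0003  1.726  -1.1172] [0.4998 0.0508 0.4196]
[[ 0.4212 -0.8693 -0.2585  0.4338]
 [ 0.907   0.4038  0.1198  0.081 ]
 [ 0.0002 -0.2849  0.9585  0.5626]
 [ 0.      0.      0.      1.    ]]
push_pad [(0.78, array([ 0.5025, -0.0168,  0.0915]))]
tray [(0.66, array([0.6289, 0.0599, 0.0144]))]
grip [(0.97, array([0.6292, 0.0542, 0.0116]))]
relay_d [(0.53, array([ 0.5699, -0.0242,  0.1651]))]
```

View pics/wrist1.png

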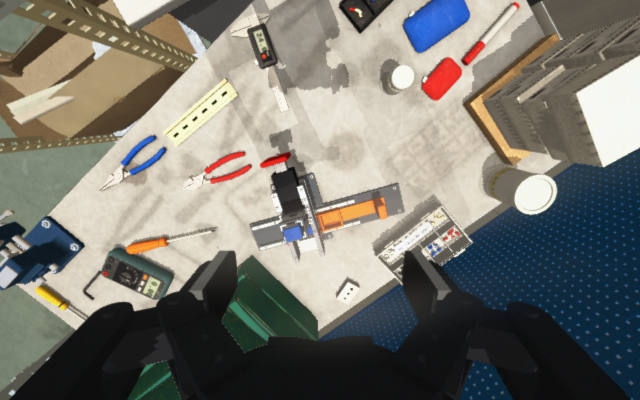

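Wrist view: the pad is at about (275,160), the magazine at (290,232), the tray pocket area/tongue runs from (320,218) to the post at (381,205). Now I'll fit the geometry numerically.

```bash
cat > fit.py <<'E'
from h import *
np.set_printoptions(precision=4,suppress=True)
def fit(p,n):
    C=cloud(p);hsv=cv2.cvtColor(p["img"],cv2.COLOR_RGB2HSV)
    H,S,V=[hsv[...,i].astype(int) for i in range(3)]
    R=(C[...,0]>.42)&(C[...,0]<.75)&(C[...,1]>-.2)&(C[...,1]<.26)
    org=R&(H>5)&(H<20)&(S>150)&(V>90)&(p["depth"]>0)
    X=C[org]; X=X[X[:,1]>-.12]
    print(n,"orange",len(X),X.min(0),X.max(0))
    tongue=X[X[:,2]<.05]; 
    post=X[X[:,2]>.053]
    if len(post)>4: print(" post top n",len(post),"mid",(post.min(0)+post.max(0))/2,"mean",post.mean(0),post.min(0),post.max(0))
    red=R&((H<4)|(H>174))&(S>150)&(V>60)
    r=C[red];r=r[(r[:,2]>.06)&(abs(r[:,1]+.02)<.06)]
    if len(r)>5:
        print(" pad n",len(r),r.min(0),r.max(0),"mean",r.mean(0))
        top=r[r[:,2]>.12]
        if len(top)>5: 
            (cx,cy),(a,b),ang=cv2.minAreaRect(top[:,:2].astype(np.float32)*1000); print("  padtop",cx,cy,a,b,ang)
    blue=R&(H>100)&(H<125)&(S>120)
    b=C[blue];b=b[abs(b[:,1]+.03)<.1];t=b[b[:,2]>.155];print(" magtop",t.mean(0),len(t))
    low=b[b[:,2]<.1]; 
    if len(low): print(" lowblue",len(low),low.mean(0),low.max(0))
    # track plate/rails: yaw by points z .003-.02 in neighbourhood
    m=R&(C[...,2]>.0035)&(C[...,2]<.02)&(C[...,0]>.57)&(C[...,0]<.69)
    (cx,cy),(a,bb),ang=cv2.minAreaRect(np.float32(C[m][:,:2]*1000));print(" track",cx,cy,a,bb,ang,m.sum())
if __name__=="__main__":
    for f in ["w1","t1","s1"]: fit(dict(np.load(f+".npz")),f)
    p=np.load("w1.npz");im=p["img"][130:280,230:430,::-1];cv2.imwrite("pics/crop1.png",cv2.resize(im,None,fx=4,fy=4,interpolation=cv2.INTER_CUBIC))
E
python3 fit.py
```

```text
w1 orange 883 [ 0.6001 -0.0083  0.0071] [0.6484 0.1328 0.0612]
 post top n 98 mid [0.6353 0.1174 0.0582] mean [0.6351 0.1172 0.0581] [0.623  0.1094 0.0551] [0.6477 0.1254 0.0612]
 pad n 207 [ 0.4553 -0.0314  0.0706] [0.4677 0.0103 0.1305] mean [ 0.4608 -0.0079  0.1183]
  padtop 461.5635986328125 -10.636957168579102 42.356666564941406 7.497638702392578 81.18240356445312
 magtop [ 0.5686 -0.0273  0.1638] 190
 lowblue 16 [ 0.6173 -0.026   0.0456] [ 0.6215 -0.0227  0.0466]
 track 629.8206787109375 23.459686279296875 119.79407501220703 446.4300537109375 0.0343015231192112 3247
t1 orange 148 [ 0.5887 -0.0826  0.0043] [0.6412 0.0425 0.0344]
 pad n 27 [ 0.4566 -0.0309  0.1265] [0.4654 0.0084 0.1341] mean [ 0.462  -0.013   0.1293]
  padtop 462.4958801269531 -11.306604385375977 39.838069915771484 5.257533550262451 79.1343994140625
 magtop [ 0.5694 -0.0278  0.1641] 72
 lowblue 28 [ 0.6171 -0.0281  0.0465] [ 0.6253 -0.0222  0.0512]
 track 630.1898193359375 29.005157470703125 457.7637634277344 119.26834106445312 89.84960174560547 1331
s1 orange 429 [ 0.5409 -0.0832  0.0013] [0.7004 0.165  0.0978]
 post top n 40 mid [0.5947 0.0658 0.0756] mean [0.6317 0.1146 0.0579] [0.5409 0.0049 0.0534] [0.6486 0.1268 0.0978]
 pad n 266 [ 0.4518 -0.0635  0.0644] [0.6072 0.0098 0.1294] mean [ 0.4583 -0.0136  0.1015]
  padtop 457.1054992675781 -11.955095291137695 38.73091125488281 7.727748394012451 84.0505599975586
 magtop [ 0.5169 -0.0109  0.3459] 142
 track 624.1278686523438 27.851333618164062 452.9310607910156 108.17464447021484 86.09011840820312 1190
```

View pics/crop1.png

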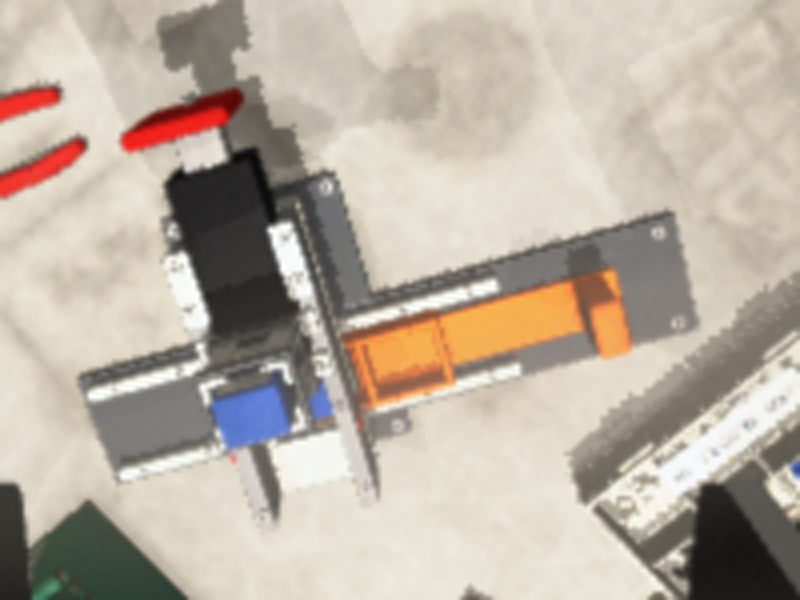

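```bash
cat > m.py <<'E'
from h import *
from scipy.spatial.transform import Rotation as Ro
np.set_printoptions(precision=4,suppress=True)
yaw=-0.153; D=np.array([.6135,-.0344])
# tool z down, tool y = +-feeder y
def ori(s,yaw=yaw):
    ey=np.array([-np.sin(yaw),np.cos(yaw),0]);z=np.array([0,0,-1.]);y=s*ey
    return Ro.from_matrix(np.stack([np.cross(y,z),y,z],1)).as_rotvec()
def F(P,yaw=yaw,D=D):  # world -> feeder
    q=P[...,:2]-D;c,s=np.cos(yaw),np.sin(yaw)
    return np.stack([q[...,0]*c+q[...,1]*s,-q[...,0]*s+q[...,1]*c,P[...,2]],-1)
def Wd(x,y,z,yaw=yaw,D=D):
    c,s=np.cos(yaw),np.sin(yaw);return [D[0]+c*x-s*y,D[1]+s*x+c*y,z]
E
python3 - <<'E'
from m import *
from fit import fit
R=Ro.from_rotvec(get_tcp_rot()).as_matrix();print(R)
o=ori(1 if R[:,1]@[0.15,.99,0]>0 else -1)
print(o, R[:,1])
for i,(x,y,z) in enumerate([(-.0,.05,.27),(-.05,.06,.30)]):
    move_pose(Wd(x,y,z),o)
    p=get_image("wrist");save(p,f"w{i+2}");np.savez(f"w{i+2}.npz",**{k:v for k,v in p.items() if k in("img","depth","camera_matrix","world_from_camera")})
    fit(p,i)
    C=F(cloud(p));hsv=cv2.cvtColor(p["img"],cv2.COLOR_RGB2HSV).astype(int)
    g=(hsv[...,1]<60)&(hsv[...,2]<130)&(C[...,2]>.002)&(C[...,2]<.012)&(abs(C[...,0])<.045)
    for lo,hi in [(-.043,-.03),(-.015,.015),(.03,.043)]:
        q=C[g&(C[...,0]>lo)&(C[...,0]<hi)&(C[...,1]>-.14)&(C[...,1]<.23)]
        if len(q):print(" plate y",lo,np.percentile(q[:,1],[.3,1,50,99,99.7]),len(q))
    r=(C[...,2]>.012)&(C[...,2]<.02)&(hsv[...,2]>150)&(hsv[...,1]<60)&(abs(C[...,0])<.035)&(abs(C[...,1])<.12)
    q=C[r]
    for s in (1,-1):
        k=q[q[:,0]*s>0]
        if len(k)>20: print(" rail",s,len(k),"x",np.median(k[:,0]),"slope",np.polyfit(k[:,1],k[:,0],1), k[:,1].min(),k[:,1].max())
print(get_time_s(),get_qpos())
E
```

```text
[[-0.906   0.4233 -0.0004]
 [ 0.4233  0.906  -0.0001]
 [ 0.0003 -0.0002 -1.    ]]
[0.2401 3.1324 0.    ] [ 0.4233  0.906  -0.0002]
0 orange 2480 [ 0.5994 -0.0906  0.0042] [0.6502 0.1399 0.0916]
 post top n 265 mid [0.6248 0.0304 0.0725] mean [0.6357 0.1132 0.0582] [ 0.5994 -0.065   0.0534] [0.6502 0.1258 0.0916]
 pad n 1065 [ 0.4558 -0.0323  0.0634] [0.6202 0.0258 0.4138] mean [ 0.4672 -0.0099  0.1179]
  padtop 494.28955078125 9.92715835571289 108.71195220947266 34.002708435058594 33.53819274902344
 magtop [ 0.5669 -0.0215  0.1904] 836
 lowblue 152 [ 0.6124 -0.0275  0.0471] [ 0.6243 -0.0148  0.0799]
 track 629.8443603515625 14.337310791015625 427.7953796386719 119.61553955078125 89.96326446533203 6783
 plate y -0.043 [-0.1146 -0.1133  0.0406  0.1979  0.2006] 288
 plate y -0.015 [-0.1147 -0.1143 -0.0724  0.2019  0.2025] 1222
 plate y 0.03 [-0.1366 -0.1359  0.0328  0.0447  0.0447] 70
 rail 1 464 x 0.024199780482528077 slope [0.0017 0.0243] -0.11064090514889212 0.10875274447719983
 rail -1 451 x -0.023426523746012298 slope [-0.0015 -0.0234] -0.10980405748091884 0.10802153226286018
1 ora
[... 310 characters left out ...]
727 42.638153076171875 6.9763970375061035 81.48831176757812
 magtop [ 0.56   -0.0175  0.2007] 591
 lowblue 63 [ 0.615  -0.0257  0.0468] [ 0.624  -0.0156  0.0873]
 track 629.7656860351562 14.684036254882812 427.97900390625 119.09064483642578 89.83305358886719 5348
 plate y -0.043 [-0.1133 -0.1106  0.0623  0.1995  0.2014] 328
 plate y -0.015 [-0.1152 -0.1147 -0.0753  0.2005  0.2015] 869
 plate y 0.03 [-0.1394 -0.1383  0.0319  0.0451  0.0451] 50
 rail 1 363 x 0.023816552805669654 slope [0.0023 0.0241] -0.10948099615035281 0.108686152877368
 rail -1 364 x -0.024017333985019672 slope [ 0.0001 -0.0238] -0.1093797805200312 0.10858504771487268
4.8417 [-0.016   0.2575  1.3965 -0.0001  1.4823 -1.4345]
```

View pics/w2.png

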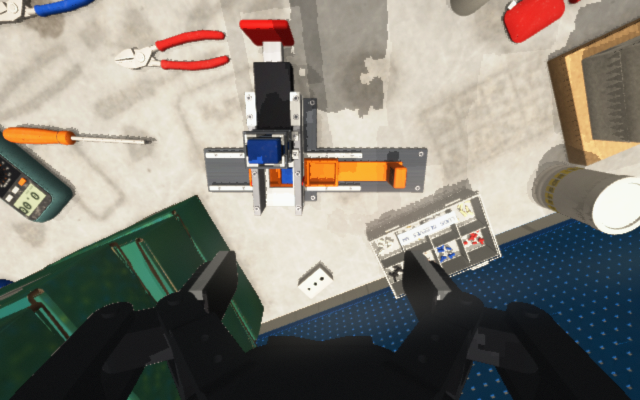

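```bash
sed -i 's/^yaw=.*/yaw=-0.153; D=np.array([.6135,-.0344])+(-.0006)*np.array([.1524,.9883])/' m.py
cat >> m.py <<'E'
O=ori(1)
def tray_y(p):
    "post middle and rail/plate extents in feeder y, one picture"
    C=F(cloud(p));hsv=cv2.cvtColor(p["img"],cv2.COLOR_RGB2HSV).astype(int)
    o=(hsv[...,0]>5)&(hsv[...,0]<20)&(hsv[...,1]>150)&(C[...,2]>.054)&(C[...,2]<.062)&(abs(C[...,0])<.025)&(C[...,1]>.06)&(C[...,1]<.22)
    q=C[o];r=C[(C[...,2]>.012)&(C[...,2]<.02)&(hsv[...,2]>150)&(hsv[...,1]<60)&(abs(abs(C[...,0])-.024)<.006)&(abs(C[...,1])<.13)]
    return dict(post=np.percentile(q[:,1],[2,98]),mid=np.percentile(q[:,1],[2,98]).mean(),rail=(r[:,1].min(),r[:,1].max()),n=len(q))
E
python3 - <<'E'
from m import *
print(tray_y(dict(np.load("w2.npz"))),tray_y(dict(np.load("w3.npz"))))
y0=.1535
move_gripper(.05)
move_pose(Wd(-.001,y0,.12),O)
print("g",move_l(Wd(-.001,y0,.023),guard=10))
print(get_tcp_pos(),get_contact_force())
move_gripper(0.0)
print(get_grip_width(),get_grasp_force(),F(get_tcp_pos()),get_contact_force(),get_time_s())
p=get_image("wrist");save(p,"w4")
E
```

```text
{'post': array([0.1455, 0.1609]), 'mid': np.float64(0.15318518053718877), 'rail': (np.float64(-0.110040916353997), np.float64(0.10935273327209495)), 'n': 265} {'post': array([0.1465, 0.1606]), 'mid': np.float64(0.15351430067248778), 'rail': (np.float64(-0.10888100735545768), np.float64(0.10928614167226312)), 'n': 183}
g False
[0.637  0.1167 0.0244] [ 0.1854  0.1498 -0.1033]
0.015603553632104002 59.52225923538208 [-0.0001  0.1539  0.0243] [0.0908 0.4452 6.3461] 7.325
```

```bash
cat >> m.py <<'E'
def drag(y,v=.06):
    c=F(get_tcp_pos()); print("drag guard",move_l(Wd(-.001,y,.0235),v=v)); sleep(.3)
    print("at",F(get_tcp_pos()),get_contact_force()); move_gripper(.05)
    a=F(get_tcp_pos());move_l(Wd(-.001,y,.12),v=.2)
def look(n):
    move_pose(Wd(-.03,.05,.28),O);sleep(.2);p=get_image("wrist");save(p,n);print(tray_y(p),get_time_s());return p
E
python3 - <<'E'
from m import *
drag(.1800)
look("w5")
E
```

```text
drag guard False
at [-0.0003  0.1802  0.0244] [-0.1852 -1.2697  5.335 ]
{'post': array([0.1724, 0.1861]), 'mid': np.float64(0.1792128842645203), 'rail': (np.float64(-0.10984259681492473), np.float64(0.10966017347050638)), 'n': 216} 10.4167
```

View pics/w5.png

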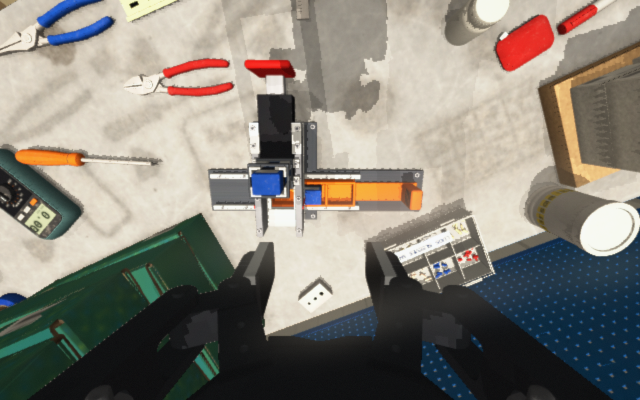

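The tray's post is at about (412,195), with relay_d visible at (313,196) left of the deck. The measured offset is within 1 mm of target, so I'll push the pad.

```bash
cat >> m.py <<'E'
def push():
    move_gripper(0); move_pose(Wd(-.20,0,.22),O); move_l(Wd(-.20,0,.10),v=.2)
    print("contact",move_l(Wd(-.150,0,.10),v=.04,guard=2.0)); c=F(get_tcp_pos());print(c,get_contact_force())
    print("end",move_l(Wd(c[0]+.052,0,.10),v=.04,guard=22)); sleep(.4)
    e=F(get_tcp_pos());print(e,"stroke",e[0]-c[0],get_contact_force())
    move_l(Wd(-.20,0,.10),v=.1);move_l(Wd(-.20,0,.22),v=.2)
E
python3 - <<'E'
from m import *
push()
p=look("w6")
print([(round(r["p"],2),F(w(p,r["at"]))) for r in find_in("relay_a",p)])
C=F(cloud(p));hsv=cv2.cvtColor(p["img"],cv2.COLOR_RGB2HSV).astype(int)
m=(abs(C[...,0]+.045)<.012)&(abs(C[...,1])<.015)&(hsv[...,0]>100)&(hsv[...,0]<125)&(hsv[...,1]>120);print("mag top z",np.median(C[m][:,2]))
cv2.imwrite("pics/c6.png",cv2.resize(p["img"][40:240,200:440,::-1],None,fx=3,fy=3))
E
```

```text
contact True
[-0.1682 -0.0001  0.0997] [-3.4545  0.6936  1.6387]
end False
[-0.1223 -0.0002  0.0993] stroke 0.045905045732661104 [-12.601    1.1375  10.1669]
{'post': array([0.1723, 0.1859]), 'mid': np.float64(0.1790628086998519), 'rail': (np.float64(-0.10977637630611907), np.float64(0.10913954325994467)), 'n': 212} 17.925
[(0.78, array([-0.0443, -0.    ,  0.1263])), (0.57, array([-0.0048,  0.0417,  0.0403])), (0.56, array([0.0073, 0.0005, 0.0444]))]
mag top z 0.12760997295515533
```

View pics/c6.png

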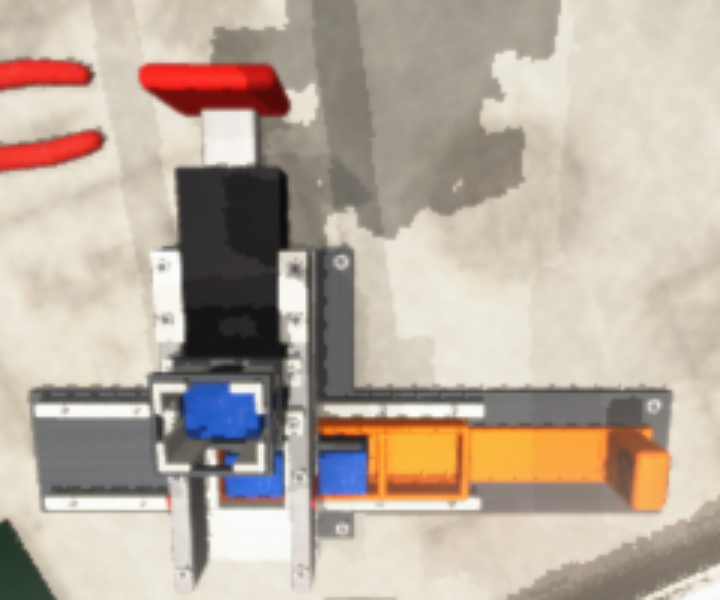

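Relay_a stands in the pocket under the drop at about (255,470) in the crop. Its top is at z = 44 mm, the stack sank by 36 mm, and the slide is back. Next is the other pocket.

Run:
```python
from m import *
move_gripper(.05)
move_pose(Wd(-.001,.1797,.13),O)
print("g",move_l(Wd(-.001,.1797,.0235),v=.2,guard=10))
move_gripper(0.0); print(get_grip_width())
drag(.1006,v=.06)
p=look("w7")
print([(round(r["p"],2),F(w(p,r["at"]))) for r in find_in("relay_a",p)])
```

```text
g False
0.015071744363244318
drag guard False
at [0.0008 0.1025 0.0255] [1.1402 4.6479 6.2409]
{'post': array([0.0947, 0.1094]), 'mid': np.float64(0.10203168308033125), 'rail': (np.float64(-0.1098550180104078), np.float64(0.10880475618268647)), 'n': 221} 24.2
[(0.76, array([ 0.0004, -0.0736,  0.0428])), (0.73, array([-0.0433, -0.0002,  0.1281])), (0.61, array([ 0.0056, -0.05  ,  0.0406])), (0.34, array([-0.0398,  0.0227,  0.0803])), (0.27, array([-0.1972,  0.3171,  0.0106])), (0.25, array([-0.2088,  0.2216,  0.0643]))]
```

Run:
```python
from m import *
move_gripper(.05)
move_pose(Wd(-.001,.1022,.13),O)
print("g",move_l(Wd(-.001,.1022,.0235),v=.2,guard=10))
move_gripper(0.0); print(get_grip_width())
drag(.0985,v=.03)
p=look("w8")
cv2.imwrite("pics/c8.png",cv2.resize(p["img"][40:240,200:440,::-1],None,fx=3,fy=3))
```

```text
g False
0.015155926570752378
drag guard False
at [0.0005 0.0998 0.0254] [-0.8243  2.502   5.2801]
{'post': array([0.092 , 0.1068]), 'mid': np.float64(0.09937627064799752), 'rail': (np.float64(-0.11005817896821588), np.float64(0.10874838126256427)), 'n': 228} 28.8417
```

View pics/c8.png

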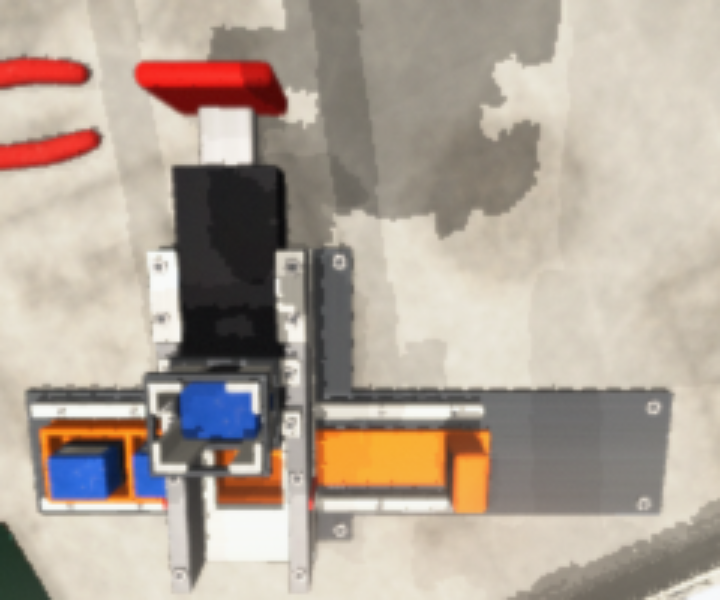

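The empty left pocket is now under the drop at about (250,480), and relay_a and relay_d stand at (85,470) and (150,470). The measured offset is 0.6 mm, so I'll push again.

Run:
```python
from m import *
push()
p=look("w9")
print([(round(r["p"],2),F(w(p,r["at"]))) for r in find_in("relay_a",p)])
cv2.imwrite("pics/c9.png",cv2.resize(p["img"][40:240,200:440,::-1],None,fx=3,fy=3))
```

```text
contact True
[-0.1682 -0.      0.0996] [-2.3619  1.2855  1.905 ]
end False
[-0.1223 -0.0001  0.0993] stroke 0.04592899284449044 [-12.3363   1.9467   9.4979]
{'post': array([0.0916, 0.1065]), 'mid': np.float64(0.09908147773087737), 'rail': (np.float64(-0.10976343049426426), np.float64(0.10866367792641918)), 'n': 225} 36.35
[(0.78, array([ 0.0011, -0.0765,  0.0445])), (0.75, array([-0.0415, -0.004 ,  0.0892])), (0.64, array([ 0.0017, -0.0479,  0.0436])), (0.47, array([0.0059, 0.0014, 0.0472]))]
```

View pics/c9.png

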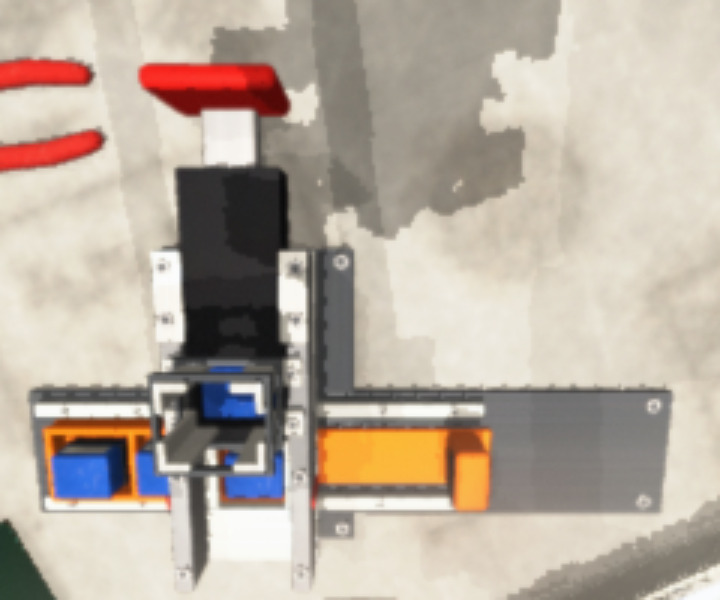

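Relay_b shows at about (252,475), and relay_c is low in the magazine. Before handing in, I'll check the height of relay_b's top face.

Run:
```python
from m import *
for q in [(-.03,.05),(.06,.0)]:
    move_pose(Wd(*q,.30),O);sleep(.2);p=get_image("wrist")
    C=F(cloud(p));hsv=cv2.cvtColor(p["img"],cv2.COLOR_RGB2HSV).astype(int)
    b=(hsv[...,0]>100)&(hsv[...,0]<125)&(hsv[...,1]>120)
    for yc in (0,-.04,-.08):
        m=b&(abs(C[...,0]-.004)<.014)&(abs(C[...,1]-yc)<.016)&(C[...,2]<.06)
        if m.sum()>5: k=C[m];print(yc,m.sum(),np.percentile(k,[5,50,95],axis=0).round(4).tolist())
```

```text
0 158 [[-0.0069, -0.0114, 0.044], [0.005, 0.0007, 0.0455], [0.0111, 0.0123, 0.0467]]
-0.04 107 [[-0.0087, -0.0526, 0.0434], [0.0018, -0.0475, 0.0456], [0.0095, -0.0405, 0.0466]]
-0.08 296 [[-0.0078, -0.0906, 0.0294], [0.0008, -0.0768, 0.0451], [0.0108, -0.0671, 0.0466]]
0 277 [[-0.0077, -0.0115, 0.0442], [0.0015, -0.0005, 0.0456], [0.0108, 0.0108, 0.0468]]
-0.04 237 [[-0.0089, -0.0535, 0.0442], [0.0016, -0.0441, 0.0455], [0.0109, -0.0347, 0.0468]]
-0.08 339 [[-0.0075, -0.0915, 0.0309], [0.002, -0.0786, 0.0453], [0.0112, -0.0673, 0.0468]]
```

All three relays stand level, with their tops at about 45 mm.

```bash
python3 -c "
from station import *
print(job_done(),get_time_s())"
```

```text
the job is handed in; nothing more can be done
the job is handed in; nothing more can be done
```

The job is handed in: by the last camera check, one relay stands upright in each end pocket, the middle relay is still in its pocket, the last relay waits in the feeder with the slide sprung back, and the arm touched nothing else; the judge's result was not shown.

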